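# Put the hand-washing things back in their holders on the laundry bench

## Task

Tidy the laundry bench: lay the green soap flat in the white soap dish, stand the brown stain-remover bottle upright on the round wooden saucer, and lay each scrubbing brush, bristles down and lengthwise, in the tray of its own colour. Set every thing down instead of dropping it, never let the bottle tip over, and leave the peg jar and the orange dosing cup standing where they are.

Things in the scene. Friction and masses are not known exactly. Their poses are not given: they have to be found in the camera images.
- soap: loose bar of green soap, 80 x 50 x 30 mm high, lying flat, about 130 g; origin: centre of its underside; x along the 80 mm length, y along the 50 mm width, z up
- bottle: loose upright dark brown bottle with a pale label and a white screw cap, about 220 g: round body 54 mm in diameter up to 96 mm, shoulder from 96 to 110 mm, cap 32 mm in diameter from 115 to 135 mm (its top); origin: centre of its underside; z up along the bottle
- red_brush: loose handle-less scrubbing brush standing on its white bristles, about 90 g: red plastic back 96 x 42 mm from 22 to 40 mm above the underside, below it firm bristles that flare to 104 x 46 mm in the lowest 12 mm; origin: centre of the underside of the bristles; x along the length, y across the width, z up
- blue_brush: loose scrubbing brush, the same as the red one but with a blue back; origin and axes as there
- soap_dish: white ceramic soap dish, fixed to the bench, 120 x 88 mm outside and 12 mm high, inside 110 x 78 mm; the soap rests on ribs whose tops are 8 mm above the bench; origin: centre of its underside; x along the 120 mm length, y across, z up
- saucer: round wooden saucer, fixed to the bench, with a dark rim, 94 mm across and 10 mm high; its inner floor, about 82 mm across, is 4 mm above the bench; origin: centre of its underside; z up
- red_tray: shallow red plastic brush tray, fixed to the bench, 138 x 78 mm outside (150 mm long with its end lips) and 12 mm high, inside 132 x 72 mm, its floor 3 mm above the bench; origin: centre of its underside; x along the length, y across, z up
- blue_tray: shallow blue plastic brush tray, the same as the red one but blue; origin and axes as there
- jar: bystander: loose closed glass jar of clothes pegs with a dark red lid, 70 mm in diameter, 90 mm high, standing between the holders; leave it alone; origin: centre of its underside. The taller stock and equipment around the bench is fixed, at least 0.75 m from the base axis or outside 50 degrees either side of +x
- dosing_cup: bystander: small loose orange dosing cup, 50 mm across its rim, 42 mm high, open at the top, standing between the things and the holders; leave it alone; origin: centre of its underside. A shoe-polish tin, 76 mm across and 22 mm high, is fixed among the holders on the other side (left or right) from the jar

How it is judged:
At the end, for the whole second after the job is handed in: Soap flat in the dish within 17 mm (along), 16 mm (across), 0.5 rad; each brush bristles down in its own tray within 16 mm (along), 15 mm (across), 0.5 rad; bottle upright on the saucer within 16 mm; all at rest; jar and dosing cup upright, within 30 mm of their start (x of soap in the frame of soap_dish between -0.017 and 0.017 m and y of soap in the frame of soap_dish between -0.016 and 0.016 m and z of soap in the frame of soap_dish between 0.005 and 0.012 m and angle between each of soap, red_brush, blue_brush, bottle's own z axis and vertical below 0.1 rad and linear speed of each of soap, red_brush, blue_brush, bottle below 0.02 m/s and angular speed of each of soap, red_brush, blue_brush, bottle below 0.2 rad/s and angle between the x axis of soap and the x axis of soap_dish, either way round below 0.5 rad and x of red_brush in the frame of red_tray between -0.016 and 0.016 m and y of red_brush in the frame of red_tray between -0.015 and 0.015 m and z of red_brush in the frame of red_tray between 0 and 0.007 m and angle between the x axis of red_brush and the x axis of red_tray, either way round below 0.5 rad and x of blue_brush in the frame of blue_tray between -0.016 and 0.016 m and y of blue_brush in the frame of blue_tray between -0.015 and 0.015 m and z of blue_brush in the frame of blue_tray between 0 and 0.007 m and angle between the x axis of blue_brush and the x axis of blue_tray, either way round below 0.5 rad and x of bottle in the frame of saucer between -0.016 and 0.016 m and y of bottle in the frame of saucer between -0.016 and 0.016 m and z of bottle in the frame of saucer between 0.001 and 0.008 m and distance of each of jar, dosing_cup from where it was at the start of the episode below 0.03 m and angle between each of jar, dosing_cup's own z axis and vertical below 0.15 rad); the robot touches nothing.
It fails at once if the bottle tips over (leans more than 0.6 rad) (angle between bottle's own z axis and vertical above 0.6 rad).
It fails at once if the peg jar is knocked over or pushed more than 30 mm away (distance of jar from where it was at the start of the episode above 0.03 m or angle between jar's own z axis and vertical above 0.5 rad).
It fails at once if the dosing cup is knocked over or pushed more than 30 mm away (distance of dosing_cup from where it was at the start of the episode above 0.03 m or angle between dosing_cup's own z axis and vertical above 0.5 rad).
It fails at once if a thing is dropped: it falls free of the fingers, its underside more than 40 mm above the bench ((contact force between the fingers and soap below 0.01 N and height (world z) of soap above 0.04 m and linear speed of soap above 0.3 m/s) or (contact force between the fingers and bottle below 0.01 N and height (world z) of bottle above 0.04 m and linear speed of bottle above 0.3 m/s) or (contact force between the fingers and red_brush below 0.01 N and height (world z) of red_brush above 0.04 m and linear speed of red_brush above 0.3 m/s) or (contact force between the fingers and blue_brush below 0.01 N and height (world z) of blue_brush above 0.04 m and linear speed of blue_brush above 0.3 m/s)).
It also fails if it takes over 104 s, if anything falls off the work surface, if the arm or the gripper's body presses on something with over 40 N, if the wrist force passes 120 N, or if a joint passes its speed limit or range.

## Robot

A 6-joint arm with a two-finger parallel gripper is mounted at the origin on the work surface. World frame = base frame: x ahead of the robot, y to its left, z up, the work surface at z = 0. Lengths are in m, angles in rad, forces in N, time in s.
With the tool pointing down it reaches from about 0.25 to 0.725 m from the base axis. Payload 4 kg.
Tool frame: the origin (TCP) lies at the very end of the fingers, on their centre line; the grasp point (between the pads) lies 19 mm behind it; z points along the fingers, y is the line along which they close (so a half turn about z gives the same grasp; the last joint's range is limited). The gripper opens to 85 mm and grips with 20 to 120 N. Pads are 22 mm wide; open, the fingers measure 114 mm over their backs; the gripper's body (76 mm by 85 mm) begins 54 mm behind the grasp point. The pads swing forward as they close: fully open they stand 13 mm farther back than shut.
Start: joints at [-1.214, 0.241, 0.005, 1.335, 0, 1.571], TCP at [0.175, -0.469, 0.204] pointing down, gripper open.
Joint ranges: [-2.72, 2.72], [-1.05, 1.87], [-1.09, 1.28], [-1.99, 2.15], [-1.42, 1.44], [-3.14, 3.14]. Speed limits (rad/s): [2.79, 2.79, 3.14, 3.14, 3.14, 3.14].

## Interface

Orientations are given as a unit quaternion [x, y, z, w].
In Python, from workcell import telemetry, vision, workorder gives the robot as it stands.
- The arm moves only by the shell command python3 -m inch 'ROWS'. ROWS is JSON, a list of rows, each a list of 3 entries, a list of its own where there are three numbers: the turn, a rotation vector about the tool's x, y, z scaled (see below), then the shift along the tool's x, y, z scaled (see below), then the closure, from -1 (fully open) to 1 (shut). A call has 1 to 10 rows; each row shifts and turns the commanded pose from where the row before left it, along the tool's axes as they then stand; what a row does not reach is not made up. The controller multiplies each number of a shift by 0.3 m and each number of a turn by 360 degrees. A row lasts 1/12 s, in which the tool goes at most 41.7 mm and 7.16 degrees, less where a joint would pass 70% of its speed; a pose out of reach is approached as far as the arm can. A call with a number of a shift or a turn outside -1 to 1 is refused whole. A call with a gripper value outside its range is refused whole. The fingers move at their own pace and stop on an object; the grip force is fixed at half the most. Time passes only in rows, so rows that do not move let the fingers close. It gives the time, the measured TCP pose, the force, the opening and the grip force at its end, in the units of the state.
- telemetry.get_obs(): the state, without advancing time (a new reading comes with each control period).
- vision.camera(name): name is "scene" or "top" or "wrist"; returns a dict with "img" (400x640x3 uint8, red, green, blue), "fov_y" (degrees; the focal length in pixels is half the picture's height over the tangent of half this angle, whatever the lens; pixels are square), "cx", "cy" (the principal point, pixels), "pose" (4x4, takes a point from camera to world coordinates). Camera axes: x right, y up, looking along -z (the intrinsics and any distortion apply to the point x, -y, -z); pixel columns grow to the right and rows downward; lengths in m; the calibration is good to about 2 mm. A picture is of the moment at which its call begins. There is no depth.
- workorder.job_done(): hands the job in; it is judged then, once.
The state is a dict: "clock": time; "joint_pos": joint angles; "joint_vel": joint speeds; "tau": joint torques, N m; "eef_pos": TCP position; "tool_rot": TCP orientation; "ft_force": force on the tool from outside, world axes, zero at the start; "ft_torque": the same for the moment, N m; "grip_width": finger opening in m; "grasp_force": force on a finger pad.
Only numpy, scipy, OpenCV 4.12 (cv2) and the standard library are available. Lean on these libraries where they do the work, as an engineer would, in place of code of your own. Each camera call takes 0.05 s, during which the arm holds its last target. There are 200 camera calls.

## Working session

There is one attempt and no reset: what is moved stays moved. The work goes in short steps, Python scripts to look and compute and a shell command to move; the robot and the scene stay as the last step left them, time stands still between calls to the robot, and variables do not carry over. Pictures are saved under pics/ and viewed, at most 14 in all, crops included, and the job is handed in when it is done.

```bash
mkdir -p pics; ls
python3 - <<'E'
from workcell import telemetry, vision
import cv2
for n in ("top","scene"):
    c=vision.camera(n); print(n,{k:(v if k!='img' else v.shape) for k,v in c.items()})
    cv2.imwrite(f"pics/{n}0.png",c["img"][:,:,::-1])
print(telemetry.get_obs())
E
```

```text
pics
top {'img': (400, 640, 3), 'fov_y': 46.49017448095729, 'cx': 314.70659024029663, 'cy': 201.46318944900923, 'pose': array([[ 2.46392830e-02,  9.76342180e-01, -2.14822842e-01,
         2.61657946e-01],
       [-9.99686172e-01,  2.50358126e-02, -8.75282458e-04,
         2.70568790e-03],
       [ 4.52368924e-03,  2.14776991e-01,  9.76652641e-01,
         1.19091672e+00],
       [ 0.00000000e+00,  0.00000000e+00,  0.00000000e+00,
         1.00000000e+00]])}
scene {'img': (400, 640, 3), 'fov_y': 43.42228671621467, 'cx': 310.76106509038794, 'cy': 198.6448163391187, 'pose': array([[-0.27545174, -0.76186106,  0.58625426,  1.25349836],
       [ 0.96129704, -0.22201437,  0.16314906,  0.18433324],
       [ 0.00585995,  0.60850418,  0.79352903,  1.04285211],
       [ 0.        ,  0.        ,  0.        ,  1.        ]])}
{'clock': 0.1, 'joint_pos': array([-1.21397840e+00,  2.41320480e-01,  3.83153583e-03,  1.33519159e+00,
        3.47991624e-09,  1.57079677e+00]), 'joint_vel': array([ 1.09327362e-03, -2.02868654e-03,  1.79437339e-03, -6.94652772e-04,
       -4.79863673e-05,  1.08827657e-03]), 'tau': array([ 8.73307326e-04, -3.73137867e+01,  2.53009665e+01,  1.08571665e-02,
        1.17573832e-04,  8.62497615e-06]), 'eef_pos': array([ 0.17442784, -0.46791813,  0.20270013]), 'tool_rot': array([ 9.84126893e-01,  1.77463719e-01, -1.67187776e-04, -9.27149014e-04]), 'ft_force': array([ 0.72470726,  0.26898332, -0.40976983]), 'ft_torque': array([ 0.01645262,  0.00466545, -0.01761593]), 'grasp_force': 0.0, 'grip_width': 0.0855611074719495}
```

View pics/top0.png

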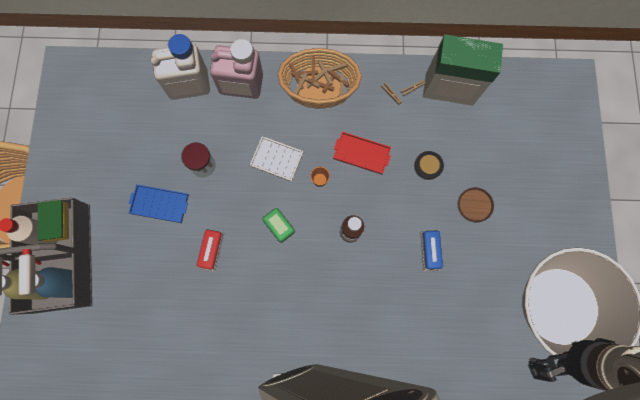

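View pics/scene0.png

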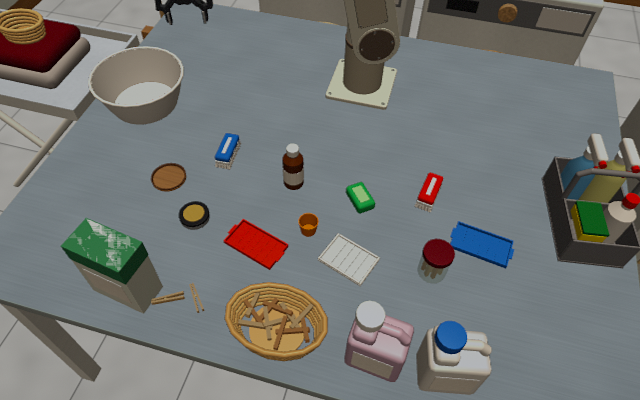

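Top view: +x up, +y left. Red brush at (209,250), blue brush (432,250), soap (278,225), bottle cap (354,224), dish (277,158), red tray (362,153), blue tray (159,204), saucer (476,205), jar (196,156), cup (320,177). The scene view agrees. Next I measure them.

```bash
cat > h.py <<'E'
import numpy as np, cv2
from workcell import telemetry, vision
from scipy.spatial.transform import Rotation as R
def ray(c,u,v,z):
    f=200/np.tan(np.radians(c["fov_y"]/2)); P=c["pose"]
    d=P[:3,:3]@np.array([(u-c["cx"])/f,-(v-c["cy"])/f,-1]); o=P[:3,3]
    return (o+d*(z-o[2])/d[2])[:2]
def comp(c,box,hue,z,smin=120,vmin=60):
    x0,y0,x1,y1=box; hsv=cv2.cvtColor(c["img"][y0:y1,x0:x1],cv2.COLOR_RGB2HSV).astype(int)
    H,S,V=hsv[...,0],hsv[...,1],hsv[...,2]
    m=((np.minimum(abs(H-hue),180-abs(H-hue))<14)&(S>smin)&(V>vmin)).astype(np.uint8)
    cs,_=cv2.findContours(m,cv2.RETR_EXTERNAL,cv2.CHAIN_APPROX_NONE)
    k=max(cs,key=cv2.contourArea)[:,0]+[x0,y0]
    w=np.array([ray(c,u,v,z) for u,v in k],np.float32)
    (cx,cy),(a,b),t=cv2.minAreaRect(w*1000)
    if a<b: a,b,t=b,a,t+90
    t=(t+90)%180-90
    return np.round([cx/1000,cy/1000,a,b,t],3)
E
python3 - <<'E'
from h import *
c=vision.camera("top")
for n,b,h,z in [("red_brush",(190,220,235,285),0,.04),("blue_brush",(410,220,460,285),110,.04),("soap",(255,200,300,250),65,.03),("red_tray",(325,125,400,180),0,.012),("blue_tray",(120,175,200,230),110,.012),("cup",(305,160,335,192),8,.042)]:
    print(n,comp(c,b,h,z))
for n,u,v,z in [("cap",354,224,.135),("saucer",476,205,.01),("dish",277,158,.012),("jar",196,156,.09),("tin",429,165,.022)]: print(n,ray(c,u,v,z))
im=c["img"][:,:,::-1]
a=cv2.resize(im[125:285,120:320],None,fx=4,fy=4,interpolation=cv2.INTER_CUBIC)[:600]
b=cv2.resize(im[125:275,320:520],None,fx=4,fy=4,interpolation=cv2.INTER_CUBIC)
cv2.imwrite("pics/a1.png",a);cv2.imwrite("pics/b1.png",b)
E
```

```text
red_brush [ 0.388  0.263 93.843 41.464 -9.667]
blue_brush [ 0.401 -0.291 92.77  40.221  3.282]
soap [ 0.455  0.095 75.958 45.798 39.276]
red_tray [ 6.58000e-01 -1.18000e-01  1.48625e+02  7.92740e+01  7.27530e+01]
blue_tray [  0.507   0.41  148.95   77.785  81.112]
cup [ 5.8300e-01 -8.0000e-03  4.6275e+01  4.6143e+01  4.5514e+01]
cap [ 0.44321048 -0.08793796]
saucer [ 0.52274615 -0.41515991]
dish [0.63611825 0.10639417]
jar [0.61128611 0.29976434]
tin [ 0.62417419 -0.29302267]
```

View pics/a1.png

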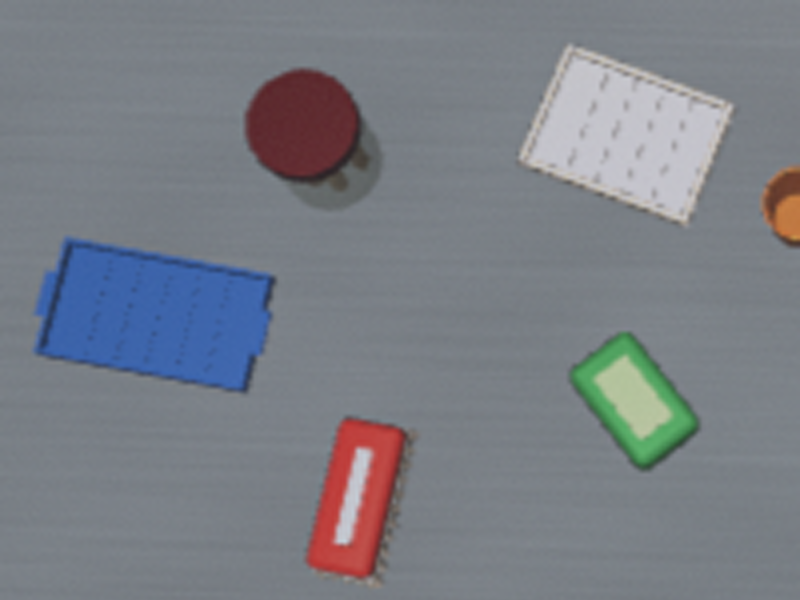

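View pics/b1.png

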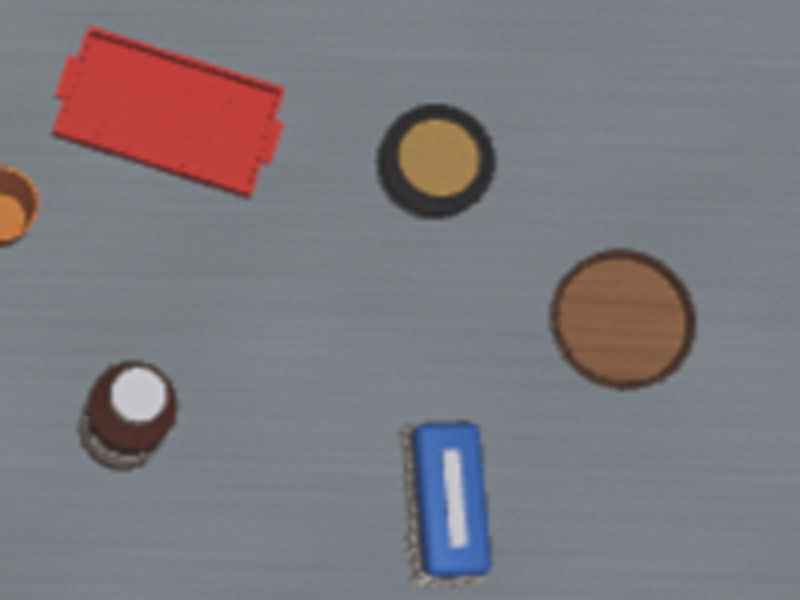

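The enlarged crops confirm the centres: dish corners in the first crop are (570,45), (732,103), (687,222), (520,163), and the cap in the second is at (138,394). I'll write a move calculator and start with the bottle.

```bash
cat > p.py <<'E'
# usage: python3 p.py x y z [psi_deg]  -> remaining move in tool units (shift/0.3, turn/360)
import sys; from h import *
o=telemetry.get_obs(); r=R.from_quat(o["tool_rot"]); M=r.as_matrix()
psi=np.degrees(np.arctan2(M[1,1],M[0,1])); print("clk %.1f"%o["clock"],"pos",np.round(o["eef_pos"],4),"psi %.1f"%psi,"tilt",np.round(M[:2,2],4),"w %.3f"%o["grip_width"],"F",np.round(o["ft_force"],1),"g %.0f"%o["grasp_force"])
if len(sys.argv)>3:
    t=np.array(list(map(float,sys.argv[1:4])))
    print("shift",np.round(M.T@(t-o["eef_pos"])/.3,3),"dist %.3f"%np.linalg.norm(t-o["eef_pos"]))
    if len(sys.argv)>4: print("turn z %.4f"%(-((float(sys.argv[4])-psi+180)%360-180)/360))
E
python3 - <<'E'
from h import *
c=vision.camera("top")
q=[ray(c,120+u/4,125+v/4,.012) for u,v in [(570,45),(732,103),(687,222),(520,163)]]
d=q[0]-q[1]+q[3]-q[2]; print("dish",np.mean(q,0),np.degrees(np.arctan2(d[1],d[0])))
print("cap",ray(c,354.5,223.5,.135))
q=[ray(c,320+u/4,125+v/4,.01) for u,v in [(551,318),(695,318),(623,249),(623,388)]];print("saucer",np.mean(q,0))
E
python3 p.py .443 -.088 .204 -69.6
```

```text
dish [0.63560167 0.10693595] 71.20692721530813
cap [ 0.44440442 -0.08907993]
saucer [ 0.52408259 -0.4145813 ]
clk 0.2 pos [ 0.1745 -0.4681  0.203 ] psi -69.6 tilt [-0.0005  0.0012] w 0.085 F [-0.5 -0.2  0.4] g 0
shift [ 1.281 -0.875 -0.002] dist 0.465
turn z 0.0001
```

```bash
Z='[0,0,0]'; python3 -m inch '[[[0,0,0],[0.09,-0.062,0],-1],[[0,0,0],[0.09,-0.062,0],-1],[[0,0,0],[0.09,-0.062,0],-1],[[0,0,0],[0.09,-0.062,0],-1],[[0,0,0],[0.09,-0.062,0],-1],[[0,0,0],[0.09,-0.062,0],-1],[[0,0,0],[0.09,-0.062,0],-1],[[0,0,0],[0.09,-0.062,0],-1],[[0,0,0],[0.09,-0.062,0],-1],[[0,0,0],[0.09,-0.062,0],-1]]'
python3 -m inch '[[[0,0,0],[0.09,-0.062,0],-1],[[0,0,0],[0.09,-0.062,0],-1],[[0,0,0],[0.09,-0.062,0],-1],[[0,0,0],[0.09,-0.062,0],-1],[[0,0,0],[0,0,0],-1],[[0,0,0],[0,0,0],-1],[[0,0,0],[0,0,0],-1]]'
python3 p.py .444 -.089 .204 -69.6
python3 - <<'E'
from h import *
for n in ["wrist"]:
    c=vision.camera(n);cv2.imwrite("pics/w1.png",c["img"][:,:,::-1])
E
```

```text
clock: 1.03
eef_pos: [0.3632, -0.1984, 0.2035]
tool_rot: [0.984, 0.177, 0.0, 0.0]
ft_force: [0.3, -0.2, 0.4]
grip_width: 0.0853
grasp_force: 0.0
clock: 1.62
eef_pos: [0.4374, -0.0926, 0.2032]
tool_rot: [0.984, 0.178, -0.001, 0.0]
ft_force: [0.0, -0.3, -0.3]
grip_width: 0.0854
grasp_force: 0.0
clk 1.6 pos [ 0.4374 -0.0926  0.2032] psi -69.5 tilt [-0.0012 -0.0002] w 0.085 F [ 0.  -0.3 -0.3] g 0
shift [ 0.025 -0.003 -0.003] dist 0.008
turn z 0.0002
```

View pics/w1.png

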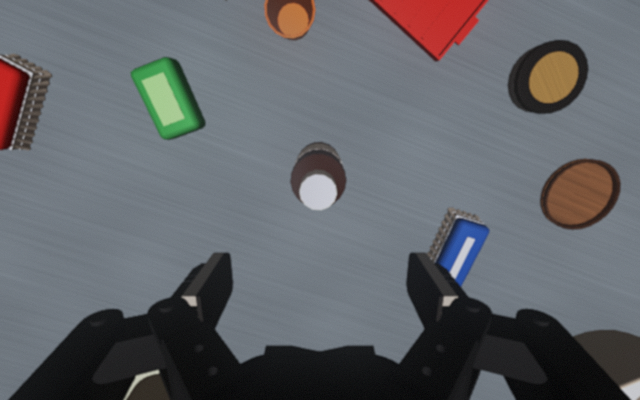

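The wrist view shows the cap at (318,192), midway between the fingers. I'll cross-check its position before descending.

```bash
python3 - <<'E'
from h import *
c=vision.camera("wrist"); print(ray(c,318,192,.135))
E
python3 -m inch '[[[0,0,0],[0.025,-0.003,0],-1],[[0,0,0],[0,0,0],-1],[[0,0,0],[0,0,0.1],-1],[[0,0,0],[0,0,0],-1],[[0,0,0],[0,0,0],-1]]'; python3 p.py .444 -.089 .068
```

```text
[ 0.44361705 -0.08971602]
clock: 2.13
eef_pos: [0.443, -0.0891, 0.1725]
tool_rot: [0.984, 0.177, -0.002, -0.001]
ft_force: [-0.5, 0.8, -0.5]
grip_width: 0.0855
grasp_force: 0.0
clk 2.1 pos [ 0.443  -0.0891  0.1725] psi -69.6 tilt [-0.004   0.0008] w 0.086 F [-0.5  0.8 -0.5] g 0
shift [0.005 0.002 0.348] dist 0.105
```

```bash
python3 -m inch '[[[0,0,0],[0,0,0.087],-1],[[0,0,0],[0,0,0.087],-1],[[0,0,0],[0,0,0.087],-1],[[0,0,0],[0,0,0.087],-1],[[0,0,0],[0,0,0],-1],[[0,0,0],[0,0,0],-1]]'
python3 -m inch '[[[0,0,0],[0,0,0],1],[[0,0,0],[0,0,0],1],[[0,0,0],[0,0,0],1],[[0,0,0],[0,0,0],1],[[0,0,0],[0,0,0],1],[[0,0,0],[0,0,0],1],[[0,0,0],[0,0,0],1],[[0,0,0],[0,0,0],1]]'; python3 p.py .444 -.089 .138
```

```text
clock: 2.63
eef_pos: [0.4441, -0.0891, 0.0693]
tool_rot: [0.984, 0.177, -0.001, -0.0]
ft_force: [-0.6, -0.4, -0.1]
grip_width: 0.0854
grasp_force: 0.0
clock: 3.3
eef_pos: [0.4482, -0.0892, 0.0741]
tool_rot: [0.984, 0.178, 0.004, 0.001]
ft_force: [-3.3, 1.9, 23.4]
grip_width: 0.0346
grasp_force: 48.6
clk 3.3 pos [ 0.4482 -0.0892  0.0741] psi -69.5 tilt [ 0.0091 -0.0007] w 0.035 F [-3.3  1.9 23.4] g 49
shift [-0.011 -0.005 -0.213] dist 0.064
```

Run:
```python
from h import *
c=vision.camera("scene");w=vision.camera("wrist")
a=cv2.resize(c["img"][90:240,190:390],(800,600),interpolation=cv2.INTER_CUBIC)
a=np.hstack([cv2.resize(a,(480,360)),cv2.resize(w["img"][100:340,220:430],(315,360))])
cv2.imwrite("pics/s2.png",a[:,:,::-1])
```

```text
(no output)
```

View pics/s2.png

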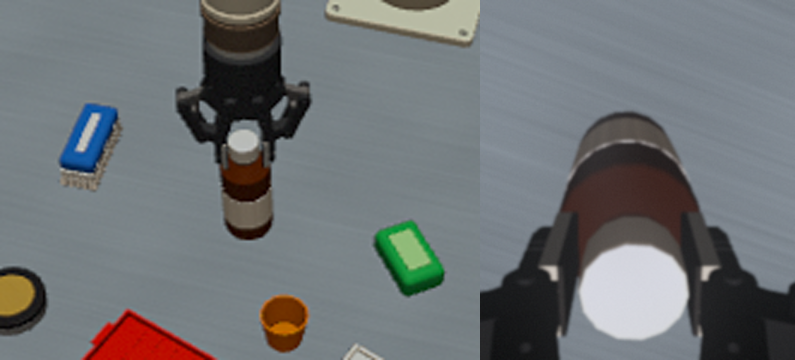

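The bottle stands upright, with the pads beside the cap and shoulder. The width of 35 mm and the 23 N upward force suggest the fingertips are resting on the shoulder. I'll work out the fingertip height from the wrist view.

Run:
```python
from h import *
c=vision.camera("wrist"); f=200/np.tan(np.radians(c["fov_y"]/2)); o=telemetry.get_obs(); print(f,o["eef_pos"],o["joint_pos"])
P=c["pose"]; print("cam z",P[2,3],"tcp in cam",np.round(P[:3,:3].T@(o["eef_pos"]-P[:3,3]),4))
for (ul,ur,v,w) in [(230,408,255,.0855),(284.7,354,242,o["grip_width"])]:
    d=f*w/(ur-ul); print("tip cam",d, (np.array([((ul+ur)/2-c["cx"])/f,-(v-c["cy"])/f,-1])*d))
print("cap now",ray(c,220+155/1.5,100+290/1.5,.135))
```

```text
299.99542815459495 [ 0.44821917 -0.0891687   0.07407313] [-1.97211082e-01  2.53322336e-01 -3.37858745e-01  9.70512989e-01
  1.15182220e-03  2.58714266e+00]
cam z 0.24446471762066446 tcp in cam [-1.000e-04 -2.120e-02 -1.844e-01]
tip cam 0.1440989275686397 [-9.89756288e-05 -2.68046180e-02 -1.44098928e-01]
tip cam 0.15088870977773222 [ 7.24002598e-05 -2.15290116e-02 -1.50888710e-01]
cap now [ 0.44797838 -0.09090733]
```

Run:
```python
from h import *
c=vision.camera("wrist"); o=telemetry.get_obs(); P=c["pose"]; print(np.round(P,3),c["cx"],c["cy"])
M=R.from_quat(o["tool_rot"]).as_matrix(); f=300
def px(p):
    q=P[:3,:3].T@(p-P[:3,3]); return c["cx"]+f*q[0]/-q[2], c["cy"]-f*q[1]/-q[2]
for zb in (0,.01,.02,.03):
  p=o["eef_pos"]-M[:,2]*zb; print(zb,[np.round(px(p+s*M[:,1]*o["grip_width"]/2+t*M[:,0]*.011)) for s in(-1,1) for t in (-1,1)])
for z in(.1,.12,.135):
  b=np.array([.448,-.091,z]); print(z,px(b-M[:,1]*.016),px(b+M[:,1]*.016),px(b-M[:,0]*.016),px(b+M[:,0]*.016))
w=c["img"][100:360,200:440]
cv2.imwrite("pics/w2.png",cv2.resize(w,None,fx=2.3,fy=2.3,interpolation=cv2.INTER_CUBIC)[:,:,::-1])
```

```text
[[ 0.35   0.897  0.269  0.517]
 [-0.937  0.334  0.105 -0.063]
 [ 0.005 -0.289  0.957  0.244]
 [ 0.     0.     0.     1.   ]] 319.2060545253844 199.19623381722536
0 [array([291., 250.]), array([290., 217.]), array([347., 250.]), array([348., 217.])]
0.01 [array([290., 258.]), array([288., 223.]), array([349., 258.]), array([350., 223.])]
0.02 [array([288., 266.]), array([287., 230.]), array([350., 266.]), array([351., 230.])]
0.03 [array([286., 276.]), array([285., 238.]), array([352., 276.]), array([354., 238.])]
0.1 (np.float64(292.2963551606635), np.float64(254.63837683631186)) (np.float64(352.36799896411065), np.float64(254.64466530152237)) (np.float64(322.22768303800575), np.float64(280.89817839313577)) (np.float64(322.44955887511423), np.float64(226.77716446622026))
0.12 (np.float64(288.8350956684361), np.float64(274.5036735366716)) (np.float64(357.0841911027452), np.float64(274.50608694683194)) (np.float64(322.8213746401316), np.float64(303.57069109284237)) (np.float64(323.115982891146), np.float64(243.40862990393887))
0.135 (np.float64(285.5503106770481), np.float64(293.356125540731)) (np.float64(361.55967626426644), np.float64(293.35381308846377)) (np.float64(323.3805012446454), np.float64(324.9231996952758)) (np.float64(323.7535903699117), np.float64(259.32094172167103))
```

View pics/w2.png

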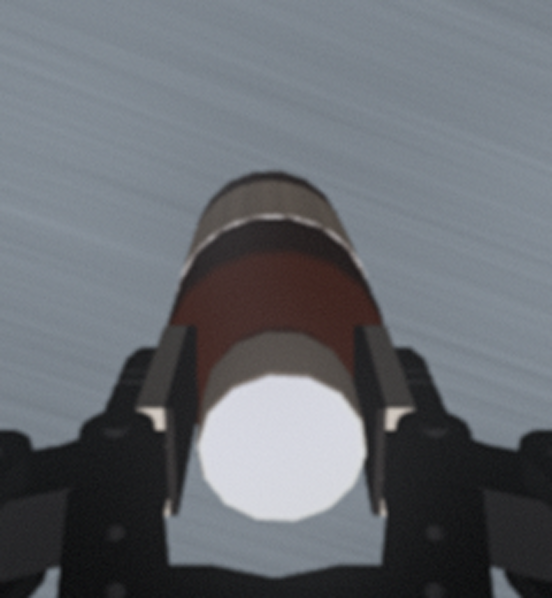

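The cap projects exactly where it should with the bottle standing on the bench. The visible pad ends sit about 30 mm behind the reported TCP, so the pads closed on the shoulder. I'll open, rise to cap height and regrip.

```bash
python3 -m inch '[[[0,0,0],[0,0,0],-0.5],[[0,0,0],[0,0,0],-0.5],[[0,0,0],[0,0,0],-0.5],[[0,0,0],[0,0,0],-0.5],[[0,0,0],[0,0,0],-0.5],[[0,0,0],[0,0,0],-0.5]]'
python3 p.py .444 -.089 .086
python3 - <<'E'
from h import *
w=vision.camera("wrist");c=vision.camera("scene");
a=np.hstack([cv2.resize(w["img"][100:360,170:470],(450,390)),cv2.resize(c["img"][110:220,245:345],(350,390),interpolation=cv2.INTER_CUBIC)])
cv2.imwrite("pics/w3.png",a[:,:,::-1])
E
```

```text
clock: 4.0
eef_pos: [0.4443, -0.089, 0.0687]
tool_rot: [0.984, 0.177, -0.0, -0.0]
ft_force: [1.0, 0.4, 0.2]
grip_width: 0.0641
grasp_force: 0.0
clk 4.0 pos [ 0.4443 -0.089   0.0687] psi -69.6 tilt [-0.0009  0.0002] w 0.064 F [1.  0.4 0.2] g 0
shift [-0.001 -0.    -0.058] dist 0.017
```

View pics/w3.png

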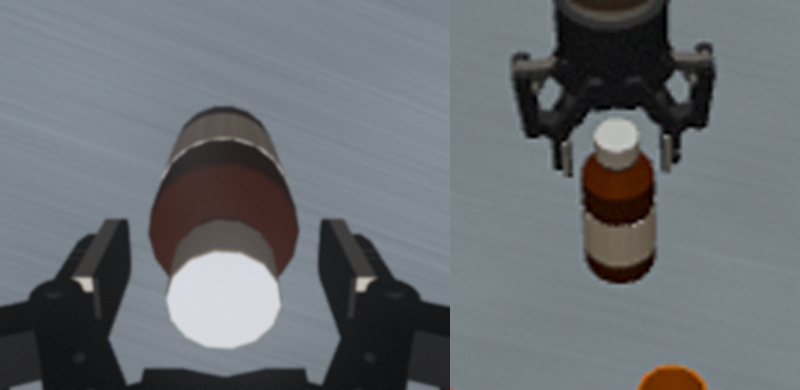

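Both views show the pad ends at shoulder height (about z = 0.10), and the bottle is upright. I'll rise 17 mm and close on the cap.

```bash
python3 -m inch '[[[0,0,0],[0,0,-0.058],-0.5],[[0,0,0],[0,0,0],-0.5],[[0,0,0],[0,0,0],1],[[0,0,0],[0,0,0],1],[[0,0,0],[0,0,0],1],[[0,0,0],[0,0,0],1],[[0,0,0],[0,0,0],1],[[0,0,0],[0,0,0],1],[[0,0,0],[0,0,0],1],[[0,0,0],[0,0,0],1]]'; python3 p.py .444 -.089 .16
```

```text
clock: 4.93
eef_pos: [0.4444, -0.0889, 0.0862]
tool_rot: [0.984, 0.177, -0.0, -0.0]
ft_force: [-0.1, 0.6, 0.1]
grip_width: 0.0302
grasp_force: 59.2
clk 4.9 pos [ 0.4444 -0.0889  0.0862] psi -69.6 tilt [-0.0005  0.0003] w 0.030 F [-0.1  0.6  0.1] g 59
shift [-0.001 -0.    -0.246] dist 0.074
```

```bash
python3 -m inch '[[[0,0,0],[0,0,-0.04],1],[[0,0,0],[0,0,-0.06],1],[[0,0,0],[0,0,-0.06],1],[[0,0,0],[0,0,-0.06],1],[[0,0,0],[0,0,-0.03],1],[[0,0,0],[0,0,0],1],[[0,0,0],[0,0,0],1]]'; python3 p.py .524 -.415 .16
python3 - <<'E'
from h import *
w=vision.camera("wrist");c=vision.camera("scene");
a=np.hstack([cv2.resize(w["img"][100:360,170:470],(450,390)),cv2.resize(c["img"][70:220,235:355],(312,390),interpolation=cv2.INTER_CUBIC)])
cv2.imwrite("pics/w4.png",a[:,:,::-1])
E
```

```text
clock: 5.52
eef_pos: [0.4444, -0.0891, 0.161]
tool_rot: [0.984, 0.177, -0.0, 0.0]
ft_force: [0.6, -0.1, -2.5]
grip_width: 0.0299
grasp_force: 59.7
clk 5.5 pos [ 0.4444 -0.0891  0.161 ] psi -69.6 tilt [-0.0003 -0.0001] w 0.030 F [ 0.6 -0.1 -2.5] g 60
shift [-0.131  1.111  0.003] dist 0.336
```

View pics/w4.png

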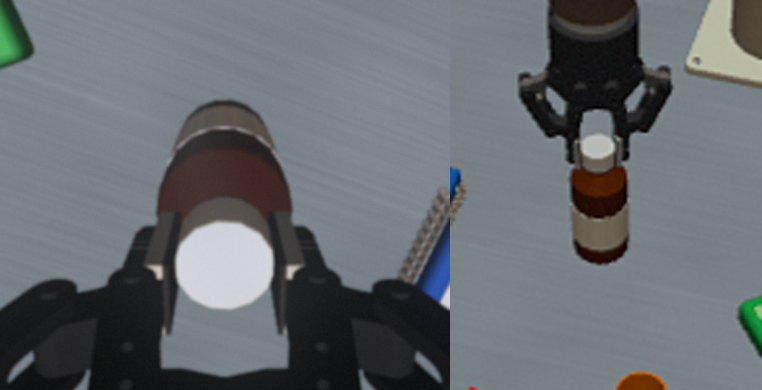

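The bottle hangs upright, with 2.5 N on the wrist. I'll carry it gently to the saucer.

```bash
python3 -m inch '[[[0,0,0],[-0.004,0.03,0],1],[[0,0,0],[-0.007,0.06,0],1],[[0,0,0],[-0.009,0.08,0],1],[[0,0,0],[-0.009,0.08,0],1],[[0,0,0],[-0.009,0.08,0],1],[[0,0,0],[-0.009,0.08,0],1],[[0,0,0],[-0.009,0.08,0],1],[[0,0,0],[-0.009,0.08,0],1],[[0,0,0],[-0.009,0.08,0],1],[[0,0,0],[-0.009,0.08,0],1]]'
python3 -m inch '[[[0,0,0],[-0.009,0.08,0],1],[[0,0,0],[-0.009,0.08,0],1],[[0,0,0],[-0.009,0.08,0],1],[[0,0,0],[-0.009,0.08,0],1],[[0,0,0],[-0.007,0.05,0],1],[[0,0,0],[-0.004,0.02,0],1],[[0,0,0],[0,0,0],1],[[0,0,0],[0,0,0],1],[[0,0,0],[0,0,0],1]]'
python3 p.py .524 -.415 .092
```

```text
clock: 6.45
eef_pos: [0.4971, -0.3046, 0.16]
tool_rot: [0.984, 0.177, -0.001, -0.001]
ft_force: [0.2, 0.5, -3.2]
grip_width: 0.0301
grasp_force: 59.7
clock: 7.2
eef_pos: [0.525, -0.4164, 0.161]
tool_rot: [0.984, 0.178, -0.0, -0.001]
ft_force: [-0.1, 0.4, -2.5]
grip_width: 0.0301
grasp_force: 59.9
clk 7.2 pos [ 0.525  -0.4164  0.161 ] psi -69.5 tilt [-0.0012  0.0013] w 0.030 F [-0.1  0.4 -2.5] g 60
shift [-0.001 -0.005  0.23 ] dist 0.069
```

```bash
python3 -m inch '[[[0,0,0],[-0.001,-0.005,0.06],1],[[0,0,0],[0,0,0.06],1],[[0,0,0],[0,0,0.06],1],[[0,0,0],[0,0,0.03],1],[[0,0,0],[0,0,0.02],1],[[0,0,0],[0,0,0.004],1],[[0,0,0],[0,0,0],1],[[0,0,0],[0,0,0],1]]'; python3 p.py .524 -.415 .09
```

```text
clock: 7.87
eef_pos: [0.5253, -0.4165, 0.0926]
tool_rot: [0.984, 0.178, 0.001, 0.001]
ft_force: [0.3, -0.3, -1.8]
grip_width: 0.03
grasp_force: 60.2
clk 7.9 pos [ 0.5253 -0.4165  0.0926] psi -69.5 tilt [ 0.0016 -0.0013] w 0.030 F [ 0.3 -0.3 -1.8] g 60
shift [-0.002 -0.006  0.009] dist 0.003
```

```bash
python3 -m inch '[[[0,0,0],[0,0,0.004],1],[[0,0,0],[0,0,0.004],1],[[0,0,0],[0,0,0],1],[[0,0,0],[0,0,0],1]]'
```

```text
clock: 8.2
eef_pos: [0.5254, -0.4167, 0.0903]
tool_rot: [0.984, 0.177, 0.001, 0.001]
ft_force: [-0.4, 1.0, 3.0]
grip_width: 0.03
grasp_force: 60.4
```

It's on the saucer (+3 N contact). Now release, lift and go to the blue brush.

```bash
python3 -m inch '[[[0,0,0],[0,0,0],-1],[[0,0,0],[0,0,0],-1],[[0,0,0],[0,0,0],-1],[[0,0,0],[0,0,0],-1],[[0,0,0],[0,0,0],-1],[[0,0,0],[0,0,-0.05],-1],[[0,0,0],[0,0,-0.1],-1],[[0,0,0],[0,0,-0.1],-1],[[0,0,0],[0,0,-0.05],-1],[[0,0,0],[0,0,0],-1]]'; python3 p.py .401 -.291 .13 -86.7
python3 - <<'E'
from h import *
c=vision.camera("wrist"); cv2.imwrite("pics/w5.png",c["img"][:,:,::-1])
E
```

```text
clock: 9.03
eef_pos: [0.5267, -0.4179, 0.1843]
tool_rot: [0.984, 0.177, 0.003, 0.003]
ft_force: [1.0, -0.6, -0.6]
grip_width: 0.0855
grasp_force: 0.0
clk 9.0 pos [ 0.5267 -0.4179  0.1843] psi -69.6 tilt [ 0.0072 -0.0057] w 0.086 F [ 1.  -0.6 -0.6] g 0
shift [-0.246 -0.544  0.176] dist 0.187
turn z 0.0476
```

View pics/w5.png

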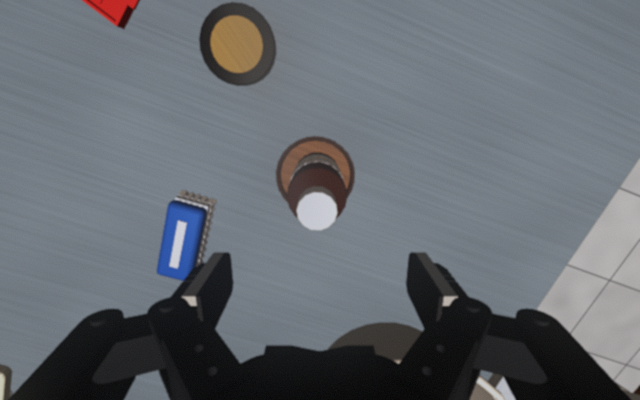

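The bottle is upright and centred on the saucer, with the cap at (317,211) and the saucer at (315,175). Next is the blue brush.

```bash
python3 -m inch '[[[0,0,0],[-0.03,-0.068,0],-1],[[0,0,0],[-0.031,-0.068,0],-1],[[0,0,0],[-0.031,-0.068,0],-1],[[0,0,0],[-0.031,-0.068,0],-1],[[0,0,0],[-0.031,-0.068,0],-1],[[0,0,0],[-0.031,-0.068,0],-1],[[0,0,0],[-0.031,-0.068,0],-1],[[0,0,0],[-0.031,-0.068,0],-1]]'
python3 -m inch '[[[0,0,0.016],[0,0,0.06],-1],[[0,0,0.016],[0,0,0.06],-1],[[0,0,0.0156],[0,0,0.06],-1],[[0,0,0],[0,0,0],-1],[[0,0,0],[0,0,0],-1]]'; python3 p.py .401 -.291 .03 -86.7
python3 - <<'E'
from h import *
c=vision.camera("wrist"); cv2.imwrite("pics/w6.png",c["img"][:,:,::-1])
E
```

```text
clock: 9.75
eef_pos: [0.3963, -0.2876, 0.177]
tool_rot: [0.984, 0.177, -0.001, -0.001]
ft_force: [0.1, -0.1, 0.3]
grip_width: 0.0851
grasp_force: 0.0
clock: 10.17
eef_pos: [0.3966, -0.288, 0.1231]
tool_rot: [1.0, 0.03, -0.002, -0.001]
ft_force: [0.2, -0.3, 0.0]
grip_width: 0.0854
grasp_force: 0.0
clk 10.2 pos [ 0.3966 -0.288   0.1231] psi -86.6 tilt [-0.0039  0.0028] w 0.085 F [ 0.2 -0.3  0. ] g 0
shift [0.015 0.012 0.31 ] dist 0.093
turn z 0.0004
```

View pics/w6.png

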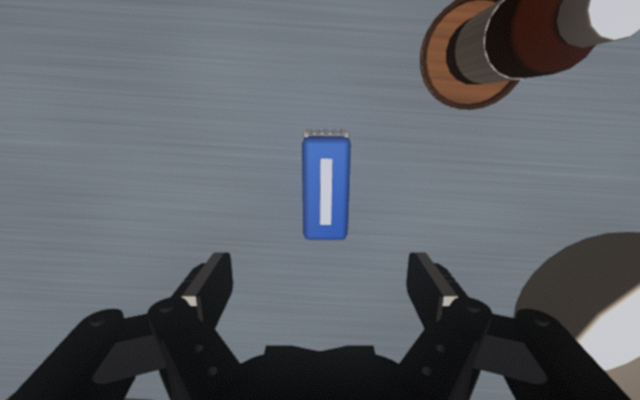

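The brush is aligned lengthwise between the fingers, its back centred at (326,188).

```bash
python3 - <<'E'
from h import *
c=vision.camera("wrist"); print(ray(c,326.5,188,.04))
E
python3 -m inch '[[[0,0,0],[0.012,0.011,0],-1],[[0,0,0],[0,0,0.08],-1],[[0,0,0],[0,0,0.08],-1],[[0,0,0],[0,0,0.08],-1],[[0,0,0],[0,0,0.08],-1],[[0,0,0],[0,0,0],-1],[[0,0,0],[0,0,0],-1],[[0,0,0],[0,0,0],-1]]'; python3 p.py .401 -.291 0 -86.7
```

```text
[ 0.40425956 -0.29503379]
clock: 10.93
eef_pos: [0.4032, -0.2932, 0.0304]
tool_rot: [1.0, 0.029, 0.001, 0.001]
ft_force: [0.4, -0.3, 0.3]
grip_width: 0.0855
grasp_force: 0.0
clk 10.9 pos [ 0.4032 -0.2932  0.0304] psi -86.7 tilt [ 0.002  -0.0014] w 0.086 F [ 0.4 -0.3  0.3] g 0
shift [-0.007 -0.008  0.101] dist 0.031
turn z 0.0001
```

```bash
python3 -m inch '[[[0,0,0],[0,0,0.05],-1],[[0,0,0],[0,0,0.04],-1],[[0,0,0],[0,0,0],-1],[[0,0,0],[0,0,0],-1]]'
python3 - <<'E'
from h import *
w=vision.camera("wrist");c=vision.camera("scene");
a=np.hstack([cv2.resize(w["img"][100:360,170:470],(450,390)),cv2.resize(c["img"][90:190,180:280],(350,350),interpolation=cv2.INTER_CUBIC)[:390] if 0 else cv2.resize(c["img"][80:191,180:280],(350,390),interpolation=cv2.INTER_CUBIC)])
cv2.imwrite("pics/w7.png",a[:,:,::-1])
E
```

```text
clock: 11.27
eef_pos: [0.4028, -0.2928, 0.0032]
tool_rot: [1.0, 0.029, 0.001, 0.001]
ft_force: [0.3, 0.0, 0.7]
grip_width: 0.0855
grasp_force: 0.0
```

View pics/w7.png

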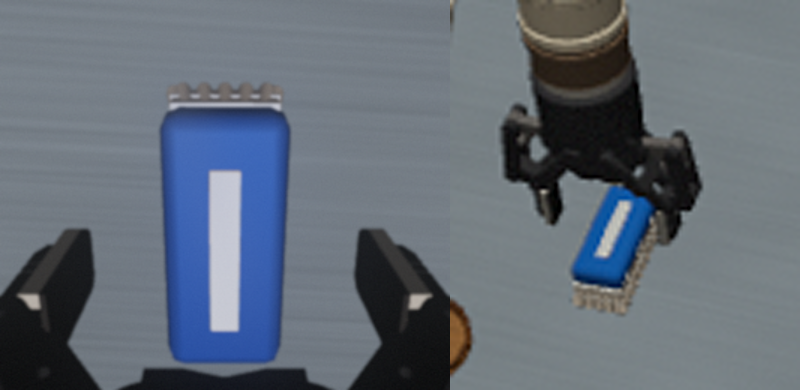

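The pads straddle the brush with their ends just above its back. I'll go lower in small steps, watching the force.

```bash
python3 -m inch '[[[0,0,0],[0,0,0.02],-1],[[0,0,0],[0,0,0.02],-1],[[0,0,0],[0,0,0],-1],[[0,0,0],[0,0,0],-1]]'; python3 p.py .401 -.291 0
```

```text
clock: 11.7
eef_pos: [0.4015, -0.2919, -0.0106]
tool_rot: [1.0, 0.029, -0.0, -0.0]
ft_force: [-0.1, -0.5, -0.0]
grip_width: 0.0855
grasp_force: 0.0
clk 11.7 pos [ 0.4015 -0.2919 -0.0106] psi -86.7 tilt [-0.001   0.0008] w 0.086 F [-0.1 -0.5 -0. ] g 0
shift [-0.001 -0.003 -0.035] dist 0.011
```

```bash
python3 -m inch '[[[0,0,0],[0,0,0.02],-1],[[0,0,0],[0,0,0.01],-1],[[0,0,0],[0,0,0],-1],[[0,0,0],[0,0,0],-1]]'
```

```text
clock: 12.03
eef_pos: [0.4016, -0.292, -0.0195]
tool_rot: [1.0, 0.029, -0.0, -0.0]
ft_force: [-0.2, -0.4, -0.4]
grip_width: 0.0854
grasp_force: 0.0
```

No contact with the TCP reading -20 mm, so the pads really do end well behind it. Close.

```bash
python3 -m inch '[[[0,0,0],[0,0,0],1],[[0,0,0],[0,0,0],1],[[0,0,0],[0,0,0],1],[[0,0,0],[0,0,0],1],[[0,0,0],[0,0,0],1],[[0,0,0],[0,0,0],1],[[0,0,0],[0,0,0],1],[[0,0,0],[0,0,0],1]]'; python3 p.py .401 -.291 .1
python3 - <<'E'
from h import *
c=vision.camera("wrist");cv2.imwrite("pics/w8.png",cv2.resize(c["img"][80:400,140:500],None,fx=1.5,fy=1.5)[:,:,::-1])
E
```

```text
clock: 12.7
eef_pos: [0.4022, -0.2924, -0.0183]
tool_rot: [1.0, 0.029, 0.0, 0.0]
ft_force: [-0.8, 0.5, 5.0]
grip_width: 0.0414
grasp_force: 59.9
clk 12.7 pos [ 0.4022 -0.2924 -0.0183] psi -86.7 tilt [ 0.0008 -0.0005] w 0.041 F [-0.8  0.5  5. ] g 60
shift [-0.003 -0.005 -0.394] dist 0.118
```

View pics/w8.png

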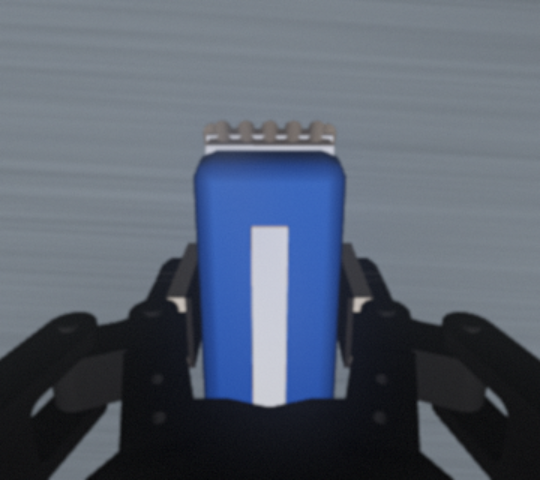

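Gripped cleanly: 41 mm, 60 N, pads on the blue back. Lift.

```bash
python3 -m inch '[[[0,0,0],[0,0,-0.04],1],[[0,0,0],[0,0,-0.08],1],[[0,0,0],[0,0,-0.1],1],[[0,0,0],[0,0,-0.1],1],[[0,0,0],[0,0,-0.06],1],[[0,0,0],[0,0,-0.02],1],[[0,0,0],[0,0,0],1]]'; python3 p.py .507 .41 .1 -8.9
```

```text
clock: 13.33
eef_pos: [0.4031, -0.293, 0.1025]
tool_rot: [1.0, 0.029, 0.002, 0.001]
ft_force: [0.3, -0.0, -1.2]
grip_width: 0.0413
grasp_force: 61.2
clk 13.3 pos [ 0.4031 -0.293   0.1025] psi -86.7 tilt [ 0.0032 -0.0023] w 0.041 F [ 0.3 -0.  -1.2] g 61
shift [ 0.481 -2.32   0.004] dist 0.711
turn z -0.2161
```

```bash
python3 -m inch '[[[0,0,0],[0.01,-0.05,0],1],[[0,0,0],[0.02,-0.1,0],1],[[0,0,0],[0.02,-0.1,0],1],[[0,0,0],[0.02,-0.1,0],1],[[0,0,0],[0.02,-0.1,0],1],[[0,0,0],[0.02,-0.1,0],1],[[0,0,0],[0.02,-0.1,0],1],[[0,0,0],[0.02,-0.1,0],1],[[0,0,0],[0.02,-0.1,0],1],[[0,0,0],[0.02,-0.1,0],1]]'
python3 -m inch '[[[0,0,0],[0.02,-0.1,0],1],[[0,0,0],[0.02,-0.1,0],1],[[0,0,0],[0.02,-0.1,0],1],[[0,0,0],[0.02,-0.1,0],1],[[0,0,0],[0.02,-0.1,0],1],[[0,0,0],[0.02,-0.1,0],1],[[0,0,0],[0.02,-0.1,0],1],[[0,0,0],[0.02,-0.1,0],1],[[0,0,0],[0.02,-0.1,0],1],[[0,0,0],[0.02,-0.05,0],1]]'; python3 p.py .507 .41 .1 -8.9
```

```text
clock: 14.17
eef_pos: [0.4407, -0.0029, 0.0989]
tool_rot: [1.0, 0.029, -0.002, -0.0]
ft_force: [1.1, -0.1, -1.2]
grip_width: 0.0411
grasp_force: 61.2
clock: 15.0
eef_pos: [0.4857, 0.1569, 0.1141]
tool_rot: [0.991, 0.121, -0.007, -0.054]
ft_force: [0.7, 0.2, -0.5]
grip_width: 0.041
grasp_force: 61.2
clk 15.0 pos [0.4857 0.1569 0.1141] psi -76.1 tilt [-0.0265  0.1062] w 0.041 F [ 0.7  0.2 -0.5] g 61
shift [ 0.271 -0.792  0.135] dist 0.254
turn z -0.1867
```

The last joint hit its limit and the tool tilted slightly. I'll turn the tool back while levelling it, and compute the rotation vector for that.

```bash
cat >> p.py <<'E'
if len(sys.argv)>4:
    a=np.radians(float(sys.argv[4])); y=np.array([np.cos(a),np.sin(a),0]); z=np.array([0,0,-1.]); T=np.c_[np.cross(y,z),y,z]
    lv=np.radians(psi); y2=np.array([np.cos(lv),np.sin(lv),0]); L=np.c_[np.cross(y2,z),y2,z]
    print("full rotvec",np.round(R.from_matrix(M.T@T).as_rotvec()/2/np.pi,4),"level only",np.round(R.from_matrix(M.T@L).as_rotvec()/2/np.pi,4),"J6 %.2f"%o["joint_pos"][5], "world err",np.round(t-o["eef_pos"],4))
E
python3 -m inch '[[[0,0,-0.018],[0,0,0],1],[[0,0,-0.018],[0,0,0],1],[[0,0,0],[0,0,0],1]]';python3 p.py .507 .41 .1 -8.9
```

```text
clock: 15.25
eef_pos: [0.4854, 0.1556, 0.1138]
tool_rot: [0.971, 0.232, -0.001, -0.054]
ft_force: [-0.7, -0.3, -0.2]
grip_width: 0.041
grasp_force: 61.2
clk 15.2 pos [0.4854 0.1556 0.1138] psi -63.1 tilt [-0.0266  0.1048] w 0.041 F [-0.7 -0.3 -0.2] g 61
shift [ 0.445 -0.714  0.132] dist 0.256
turn z -0.1505
full rotvec [-0.0138 -0.0114 -0.1505] level only [-0.0168 -0.0038 -0.0002] J6 2.91 world err [ 0.0216  0.2544 -0.0138]
```

Level, then turn on.

```bash
python3 -m inch '[[[-0.0168,-0.0038,0],[0,0,0],1],[[0,0,-0.0187],[0,0,0],1],[[0,0,-0.0188],[0,0,0],1],[[0,0,-0.0188],[0,0,0],1],[[0,0,-0.0188],[0,0,0],1],[[0,0,-0.0188],[0,0,0],1],[[0,0,-0.0188],[0,0,0],1],[[0,0,-0.0188],[0,0,0],1],[[0,0,-0.0188],[0,0,0],1],[[0,0,0],[0,0,0],1]]';python3 p.py .507 .41 .1 -8.9
```

```text
clock: 16.08
eef_pos: [0.4852, 0.1552, 0.1137]
tool_rot: [0.762, 0.648, -0.0, -0.0]
ft_force: [-0.2, -0.7, -1.4]
grip_width: 0.041
grasp_force: 61.4
clk 16.1 pos [0.4852 0.1552 0.1137] psi -9.2 tilt [-0.0006  0.0001] w 0.041 F [-0.2 -0.7 -1.4] g 61
shift [ 0.85  -0.064  0.046] dist 0.256
turn z -0.0009
full rotvec [-0.0001  0.     -0.0009] level only [-0.0001  0.      0.    ] J6 2.04 world err [ 0.0218  0.2548 -0.0137]
```

```bash
python3 -m inch '[[[0,0,0],[0.05,-0.004,0],1],[[0,0,0],[0.1,-0.007,0],1],[[0,0,0],[0.1,-0.008,0],1],[[0,0,0],[0.1,-0.008,0],1],[[0,0,0],[0.1,-0.008,0],1],[[0,0,0],[0.1,-0.008,0],1],[[0,0,0],[0.1,-0.008,0],1],[[0,0,0],[0.1,-0.007,0],1],[[0,0,0],[0.07,-0.004,0],1],[[0,0,0],[0.03,-0.002,0],1]]'
python3 -m inch '[[[0,0,0],[0,0,0],1],[[0,0,0],[0,0,0.04],1],[[0,0,0],[0,0,0.08],1],[[0,0,0],[0,0,0.08],1],[[0,0,0],[0,0,0.08],1],[[0,0,0],[0,0,0.04],1],[[0,0,0],[0,0,0],1],[[0,0,0],[0,0,0],1]]'; python3 p.py .507 .41 -.012 -8.9
```

```text
clock: 16.92
eef_pos: [0.5066, 0.4132, 0.1131]
tool_rot: [0.762, 0.648, 0.0, -0.001]
ft_force: [-0.2, 0.0, -0.9]
grip_width: 0.0415
grasp_force: 61.4
clock: 17.58
eef_pos: [0.5067, 0.4086, 0.0174]
tool_rot: [0.762, 0.647, -0.001, -0.0]
ft_force: [0.4, 0.6, -1.0]
grip_width: 0.0411
grasp_force: 61.4
clk 17.6 pos [0.5067 0.4086 0.0174] psi -9.3 tilt [-0.0018 -0.0013] w 0.041 F [ 0.4  0.6 -1. ] g 61
shift [0.005 0.    0.098] dist 0.029
turn z -0.0011
full rotvec [-0.0002  0.0002 -0.0011] level only [-0.0002  0.0002  0.    ] J6 2.41 world err [ 0.0003  0.0014 -0.0294]
```

```bash
python3 -m inch '[[[0,0,0],[0.004,0,0.05],1],[[0,0,0],[0,0,0.03],1],[[0,0,0],[0,0,0.018],1],[[0,0,0],[0,0,0.006],1],[[0,0,0],[0,0,0.004],1],[[0,0,0],[0,0,0],1],[[0,0,0],[0,0,0],1]]'; python3 p.py .507 .41 -.015 -8.9
```

```text
clock: 18.17
eef_pos: [0.5073, 0.4113, -0.0142]
tool_rot: [0.761, 0.648, 0.0, -0.0]
ft_force: [0.8, -0.3, -1.4]
grip_width: 0.0411
grasp_force: 61.4
clk 18.2 pos [ 0.5073  0.4113 -0.0142] psi -9.2 tilt [0.0001 0.0005] w 0.041 F [ 0.8 -0.3 -1.4] g 61
shift [-0.005 -0.     0.003] dist 0.002
turn z -0.0008
full rotvec [ 0.     -0.0001 -0.0008] level only [ 0.     -0.0001  0.    ] J6 2.41 world err [-0.0003 -0.0013 -0.0008]
```

```bash
python3 -m inch '[[[0,0,0],[0,0,0.005],1],[[0,0,0],[0,0,0.004],1],[[0,0,0],[0,0,0],1],[[0,0,0],[0,0,0],1]]'
```

```text
clock: 18.5
eef_pos: [0.5076, 0.4116, -0.0152]
tool_rot: [0.761, 0.648, 0.001, -0.0]
ft_force: [-1.9, -2.1, 7.9]
grip_width: 0.0411
grasp_force: 62.4
```

Contact. Release, rise, and check from the top camera.

```bash
python3 -m inch '[[[0,0,0],[0,0,0],-1],[[0,0,0],[0,0,0],-1],[[0,0,0],[0,0,0],-1],[[0,0,0],[0,0,0],-1],[[0,0,0],[0,0,-0.03],-1],[[0,0,0],[0,0,-0.1],-1],[[0,0,0],[0,0,-0.12],-1],[[0,0,0],[0,0,-0.12],-1],[[0,0,0],[0,0,-0.1],-1],[[0,0,0],[0,0,0],-1]]'; python3 p.py .388 .263 .13 80.3
python3 - <<'E'
from h import *
c=vision.camera("wrist")
f=np.where
hsv=cv2.cvtColor(c["img"],cv2.COLOR_RGB2HSV)
# white label of the brush back, inside the blue region
m=((abs(hsv[...,0].astype(int)-110)<14)&(hsv[...,1]>120)&(hsv[...,2]>60)).astype(np.uint8)
w=((hsv[...,1]<60)&(hsv[...,2]>180)).astype(np.uint8)
n,l,s,ce=cv2.connectedComponentsWithStats(w)
for i in range(1,n):
    if s[i,4]>60: print(s[i],ce[i],ray(c,*ce[i],.04))
E
```

```text
clock: 19.33
eef_pos: [0.5108, 0.4141, 0.1327]
tool_rot: [0.761, 0.648, 0.007, 0.0]
ft_force: [0.9, 1.6, 1.0]
grip_width: 0.0855
grasp_force: 0.0
clk 19.3 pos [0.5108 0.4141 0.1327] psi -9.2 tilt [0.0107 0.0091] w 0.086 F [0.9 1.6 1. ] g 0
shift [-0.563 -0.324  0.   ] dist 0.195
turn z -0.2486
full rotvec [ 2.500e-03 -2.000e-04 -2.486e-01] level only [ 0.0015 -0.0017  0.    ] J6 2.41 world err [-0.1228 -0.1511 -0.0027]
[310 168  11  64 678] [315.16224189 198.86135693] [0.50664433 0.40973962]
[226 342  29   7 189] [240.94708995 344.87830688] [0.40181698 0.26182845]
[479 371  12   9  74] [484.7027027  375.09459459] [0.66029275 0.17607122]
[485 375  13  25  63] [491.36507937 386.80952381] [0.66776358 0.15770602]
[475 382  13  10  92] [480.51086957 386.04347826] [0.6555477  0.16093662]
```

The blue brush is at (0.507, 0.410), dead centre in the tray. Next is the red brush.

```bash
python3 -m inch '[[[0,0,0],[-0.08,-0.046,0],-1],[[0,0,0],[-0.08,-0.046,0],-1],[[0,0,0],[-0.08,-0.046,0],-1],[[0,0,0],[-0.08,-0.046,0],-1],[[0,0,0],[-0.08,-0.046,0],-1],[[0,0,0],[-0.08,-0.046,0],-1],[[0,0,0],[-0.08,-0.046,0],-1]]' >/dev/null
python3 -m inch '[[[0,0,-0.019],[0,0,0],-1],[[0,0,-0.019],[0,0,0],-1],[[0,0,-0.019],[0,0,0],-1],[[0,0,-0.019],[0,0,0],-1],[[0,0,-0.019],[0,0,0],-1],[[0,0,-0.019],[0,0,0],-1],[[0,0,-0.019],[0,0,0],-1],[[0,0,-0.019],[0,0,0],-1],[[0,0,-0.019],[0,0,0],-1],[[0,0,-0.019],[0,0,0],-1]]' >/dev/null
python3 -m inch '[[[0,0,-0.019],[0,0,0],-1],[[0,0,-0.019],[0,0,0],-1],[[0,0,-0.019],[0,0,0],-1],[[0,0,0],[0,0,0],-1],[[0,0,0],[0,0,0],-1]]'
cat > l.py <<'E'
import sys; from h import *
# label/blob finder in the wrist picture: args z ; prints white blobs and coloured rects
c=vision.camera("wrist"); z=float(sys.argv[1]); hues=list(map(int,sys.argv[2:]))
for h in hues: print(h,comp(c,(60,0,580,330),h,z))
hsv=cv2.cvtColor(c["img"],cv2.COLOR_RGB2HSV); w=((hsv[...,1]<60)&(hsv[...,2]>180)).astype(np.uint8)
n,l,s,ce=cv2.connectedComponentsWithStats(w)
for i in range(1,n):
    if s[i,4]>200: print("white",s[i],ray(c,*ce[i],z))
E
python3 p.py .388 .263 -.019 80.3; python3 l.py .04 0
```

```text
clock: 21.22
eef_pos: [0.3844, 0.2603, 0.1229]
tool_rot: [0.091, 0.996, -0.001, -0.001]
ft_force: [0.5, 0.7, -0.5]
grip_width: 0.0853
grasp_force: 0.0
clk 21.2 pos [0.3844 0.2603 0.1229] psi 79.6 tilt [-0.0018 -0.0009] w 0.085 F [ 0.5  0.7 -0.5] g 0
shift [-0.011  0.012  0.473] dist 0.142
turn z -0.0020
full rotvec [-0.0002 -0.0003 -0.002 ] level only [-0.0002 -0.0003 -0.    ] J6 0.78 world err [ 0.0036  0.0027 -0.1419]
0 [ 0.385  0.265 91.953 39.649 -9.639]
white [319 165  12  66 723] [0.38559427 0.26457169]
white [465 287  63   9 516] [0.50889815 0.41162109]
```

```bash
python3 -m inch '[[[0,0,-0.002],[-0.006,0.012,0],-1],[[0,0,0],[0,0,0.08],-1],[[0,0,0],[0,0,0.1],-1],[[0,0,0],[0,0,0.1],-1],[[0,0,0],[0,0,0.1],-1],[[0,0,0],[0,0,0.05],-1],[[0,0,0],[0,0,0.03],-1],[[0,0,0],[0,0,0.01],-1],[[0,0,0],[0,0,0],-1],[[0,0,0],[0,0,0],-1]]'; python3 p.py .387 .264 -.019 80.3
```

```text
clock: 22.1
eef_pos: [0.3882, 0.2645, -0.0166]
tool_rot: [0.083, 0.997, 0.001, 0.0]
ft_force: [0.9, -0.5, 0.6]
grip_width: 0.0851
grasp_force: 0.0
clk 22.1 pos [ 0.3882  0.2645 -0.0166] psi 80.4 tilt [0.0009 0.0009] w 0.085 F [ 0.9 -0.5  0.6] g 0
shift [ 0.004 -0.002  0.008] dist 0.003
turn z 0.0004
full rotvec [0.0002 0.0001 0.0004] level only [ 0.0002  0.0001 -0.    ] J6 0.76 world err [-0.0012 -0.0005 -0.0024]
```

```bash
python3 -m inch '[[[0,0,0],[0,0,0.008],1],[[0,0,0],[0,0,0],1],[[0,0,0],[0,0,0],1],[[0,0,0],[0,0,0],1],[[0,0,0],[0,0,0],1],[[0,0,0],[0,0,0],1],[[0,0,0],[0,0,0],1],[[0,0,0],[0,0,0],1]]'
python3 -m inch '[[[0,0,0],[0,0,-0.04],1],[[0,0,0],[0,0,-0.08],1],[[0,0,0],[0,0,-0.1],1],[[0,0,0],[0,0,-0.1],1],[[0,0,0],[0,0,-0.06],1],[[0,0,0],[0,0,-0.02],1],[[0,0,0],[0,0,0],1]]'; python3 p.py .658 -.118 .11 -17.2
```

```text
clock: 22.77
eef_pos: [0.3878, 0.2643, -0.0185]
tool_rot: [0.083, 0.997, 0.001, 0.0]
ft_force: [-2.6, -1.8, 7.4]
grip_width: 0.0414
grasp_force: 59.6
clock: 23.35
eef_pos: [0.3885, 0.2647, 0.1019]
tool_rot: [0.083, 0.997, 0.001, 0.001]
ft_force: [0.4, -1.0, -1.0]
grip_width: 0.0411
grasp_force: 60.9
clk 23.4 pos [0.3885 0.2647 0.1019] psi 80.5 tilt [0.0029 0.0023] w 0.041 F [ 0.4 -1.  -1. ] g 61
shift [-1.097 -1.109 -0.027] dist 0.468
turn z 0.2713
full rotvec [ 7.000e-04 -1.000e-04  2.713e-01] level only [ 0.0004  0.0004 -0.    ] J6 0.76 world err [ 0.2695 -0.3827  0.0081]
```

Red brush held. Turn in place first.

```bash
python3 -m inch '[[[0,0,0.019],[0,0,0],1],[[0,0,0.019],[0,0,0],1],[[0,0,0.019],[0,0,0],1],[[0,0,0.019],[0,0,0],1],[[0,0,0.019],[0,0,0],1],[[0,0,0.019],[0,0,0],1],[[0,0,0.019],[0,0,0],1],[[0,0,0.019],[0,0,0],1],[[0,0,0.019],[0,0,0],1],[[0,0,0.019],[0,0,0],1]]' >/dev/null
python3 -m inch '[[[0,0,0.019],[0,0,0],1],[[0,0,0.019],[0,0,0],1],[[0,0,0.019],[0,0,0],1],[[0,0,0.019],[0,0,0],1],[[0,0,0.005],[0,0,0],1],[[0,0,0],[0,0,0],1],[[0,0,0],[0,0,0],1]]'; python3 p.py .658 -.118 .11 -17.2
```

```text
clock: 24.77
eef_pos: [0.3863, 0.2631, 0.0985]
tool_rot: [0.804, 0.595, -0.002, -0.0]
ft_force: [0.9, -1.0, -2.1]
grip_width: 0.041
grasp_force: 60.9
clk 24.8 pos [0.3863 0.2631 0.0985] psi -17.0 tilt [-0.0032 -0.0019] w 0.041 F [ 0.9 -1.  -2.1] g 61
shift [-0.949  1.238 -0.039] dist 0.468
turn z 0.0004
full rotvec [-0.0004  0.0004  0.0004] level only [-0.0004  0.0004  0.    ] J6 2.47 world err [ 0.2717 -0.3811  0.0115]
```

```bash
python3 -m inch '[[[0,0,0],[-0.03,0.04,0],1],[[0,0,0],[-0.06,0.078,0],1],[[0,0,0],[-0.06,0.078,0],1],[[0,0,0],[-0.06,0.078,0],1],[[0,0,0],[-0.06,0.078,0],1],[[0,0,0],[-0.06,0.078,0],1],[[0,0,0],[-0.06,0.078,0],1],[[0,0,0],[-0.06,0.078,0],1],[[0,0,0],[-0.06,0.078,0],1],[[0,0,0],[-0.06,0.078,0],1]]' >/dev/null
python3 -m inch '[[[0,0,0],[-0.06,0.078,0],1],[[0,0,0],[-0.06,0.078,0],1],[[0,0,0],[-0.06,0.078,0],1],[[0,0,0],[-0.06,0.078,0],1],[[0,0,0],[-0.06,0.078,0],1],[[0,0,0],[-0.03,0.04,0],1],[[0,0,0],[-0.015,0.02,0],1],[[0,0,0],[0,0,0],1],[[0,0,0],[0,0,0],1]]'; python3 p.py .658 -.118 .015 -17.2
```

```text
clock: 26.35
eef_pos: [0.6475, -0.1032, 0.099]
tool_rot: [0.804, 0.594, -0.001, -0.001]
ft_force: [-0.8, 0.4, -1.3]
grip_width: 0.0411
grasp_force: 60.9
clk 26.4 pos [ 0.6475 -0.1032  0.099 ] psi -17.1 tilt [-0.0028  0.0007] w 0.041 F [-0.8  0.4 -1.3] g 61
shift [-0.037  0.049  0.28 ] dist 0.086
turn z 0.0003
full rotvec [-0.0005  0.      0.0003] level only [-0.0005  0.      0.    ] J6 1.71 world err [ 0.0105 -0.0148 -0.084 ]
```

```bash
python3 -m inch '[[[0,0,0],[-0.037,0.049,0],1],[[0,0,0],[0,0,0.04],1],[[0,0,0],[0,0,0.08],1],[[0,0,0],[0,0,0.08],1],[[0,0,0],[0,0,0.06],1],[[0,0,0],[0,0,0.02],1],[[0,0,0],[0,0,0],1],[[0,0,0],[0,0,0],1]]'; python3 p.py .658 -.118 -.0145 -17.2
```

```text
clock: 27.02
eef_pos: [0.659, -0.1176, 0.0166]
tool_rot: [0.804, 0.595, -0.0, -0.0]
ft_force: [0.5, -0.5, -0.5]
grip_width: 0.0411
grasp_force: 61.0
clk 27.0 pos [ 0.659  -0.1176  0.0166] psi -17.0 tilt [-0.0006  0.    ] w 0.041 F [ 0.5 -0.5 -0.5] g 61
shift [-0.002 -0.003  0.104] dist 0.031
turn z 0.0005
full rotvec [-0.0001  0.      0.0005] level only [-0.0001  0.      0.    ] J6 1.69 world err [-0.001  -0.0004 -0.0311]
```

```bash
python3 -m inch '[[[0,0,0],[-0.002,-0.003,0.05],1],[[0,0,0],[0,0,0.03],1],[[0,0,0],[0,0,0.015],1],[[0,0,0],[0,0,0.006],1],[[0,0,0],[0,0,0],1],[[0,0,0],[0,0,0],1]]';python3 -m inch '[[[0,0,0],[0,0,0.004],1],[[0,0,0],[0,0,0.003],1],[[0,0,0],[0,0,0],1],[[0,0,0],[0,0,0],1]]'
```

```text
clock: 27.52
eef_pos: [0.6585, -0.119, -0.0137]
tool_rot: [0.804, 0.594, 0.0, 0.0]
ft_force: [0.2, -0.3, -0.8]
grip_width: 0.0413
grasp_force: 61.0
clock: 27.85
eef_pos: [0.6588, -0.1191, -0.0153]
tool_rot: [0.804, 0.594, 0.0, 0.0]
ft_force: [-0.7, 0.2, 3.7]
grip_width: 0.0412
grasp_force: 61.6
```

```bash
python3 -m inch '[[[0,0,0],[0,0,0],-1],[[0,0,0],[0,0,0],-1],[[0,0,0],[0,0,0],-1],[[0,0,0],[0,0,0],-1],[[0,0,0],[0,0,-0.03],-1],[[0,0,0],[0,0,-0.1],-1],[[0,0,0],[0,0,-0.12],-1],[[0,0,0],[0,0,-0.12],-1],[[0,0,0],[0,0,-0.1],-1],[[0,0,0],[0,0,0],-1]]' >/dev/null; python3 p.py .455 .095 .133 -50.7; python3 l.py .043
```

```text
clk 28.7 pos [ 0.6628 -0.1197  0.1342] psi -17.1 tilt [ 0.014  -0.0027] w 0.085 F [0.5 0.7 1.3] g 0
shift [ 0.48  -0.873 -0.008] dist 0.299
turn z 0.0933
full rotvec [ 0.0021 -0.0009  0.0933] level only [ 0.0023 -0.0002  0.    ] J6 1.69 world err [-0.2078  0.2147 -0.0012]
white [ 155    0  102   17 1430] [0.62774882 0.04465213]
white [308 162  11  63 683] [ 0.65841991 -0.11792993]
```

The red brush is centred in its tray at (0.658, -0.118). On to the soap.

```bash
python3 -m inch '[[[0,0,0],[0.048,-0.087,0],-1],[[0,0,0],[0.048,-0.087,0],-1],[[0,0,0],[0.048,-0.087,0],-1],[[0,0,0],[0.048,-0.087,0],-1],[[0,0,0],[0.048,-0.087,0],-1],[[0,0,0],[0.048,-0.087,0],-1],[[0,0,0],[0.048,-0.087,0],-1],[[0,0,0],[0.048,-0.087,0],-1],[[0,0,0],[0.048,-0.087,0],-1],[[0,0,0],[0.048,-0.087,0],-1]]' >/dev/null
python3 -m inch '[[[0,0,0.0186],[0,0,0],-1],[[0,0,0.0186],[0,0,0],-1],[[0,0,0.0186],[0,0,0],-1],[[0,0,0.0186],[0,0,0],-1],[[0,0,0.0186],[0,0,0],-1],[[0,0,0],[0,0,0],-1],[[0,0,0],[0,0,0],-1]]' >/dev/null; python3 p.py .455 .095 -.02 -50.7; python3 l.py .03 65
```

```text
clk 30.1 pos [0.4504 0.0953 0.1242] psi -50.4 tilt [-0.0019 -0.0004] w 0.085 F [ 0.2 -0.5 -0.5] g 0
shift [0.012 0.011 0.481] dist 0.144
turn z 0.0008
full rotvec [-0.0001  0.0003  0.0008] level only [-0.0001  0.0003  0.    ] J6 2.66 world err [ 0.0046 -0.0003 -0.1442]
65 [ 0.456  0.095 74.266 45.035 39.625]
white [ 385    0  130   97 7950] [0.61388093 0.09657077]
white [503   0  19  44 202] [0.65231812 0.06757357]
white [432  46  92  56 384] [0.60980384 0.05968125]
white [ 309  162   29   52 1411] [0.45562705 0.09572455]
```

```bash
python3 -m inch '[[[0,0,0.0008],[0.013,0.011,0],-1],[[0,0,0],[0,0,0.08],-1],[[0,0,0],[0,0,0.1],-1],[[0,0,0],[0,0,0.1],-1],[[0,0,0],[0,0,0.1],-1],[[0,0,0],[0,0,0.06],-1],[[0,0,0],[0,0,0.04],-1],[[0,0,0],[0,0,0.01],-1],[[0,0,0],[0,0,0],-1],[[0,0,0],[0,0,0],-1]]'; python3 p.py .4555 .0955 -.024 -50.7
python3 -m inch '[[[0,0,0],[0,0,0],1],[[0,0,0],[0,0,0],1],[[0,0,0],[0,0,0],1],[[0,0,0],[0,0,0],1],[[0,0,0],[0,0,0],1],[[0,0,0],[0,0,0],1],[[0,0,0],[0,0,0],1],[[0,0,0],[0,0,0],1]]'
```

```text
clock: 31.03
eef_pos: [0.4568, 0.0955, -0.0218]
tool_rot: [0.942, 0.335, 0.0, -0.0]
ft_force: [0.0, -0.3, -0.5]
grip_width: 0.0855
grasp_force: 0.0
clk 31.0 pos [ 0.4568  0.0955 -0.0218] psi -50.8 tilt [0.0001 0.0001] w 0.085 F [ 0.  -0.3 -0.5] g 0
shift [-0.003 -0.003  0.007] dist 0.003
turn z -0.0004
full rotvec [ 0.     -0.     -0.0004] level only [ 0. -0.  0.] J6 2.66 world err [-0.0013  0.     -0.0022]
clock: 31.7
eef_pos: [0.4572, 0.0956, -0.0211]
tool_rot: [0.942, 0.335, 0.001, 0.0]
ft_force: [0.7, -0.9, 5.4]
grip_width: 0.0492
grasp_force: 63.4
```

Held at 49 mm. Lift and turn to psi = -18.8 (across the dish).

```bash
python3 -m inch '[[[0,0,0],[0,0,-0.04],1],[[0,0,0],[0,0,-0.08],1],[[0,0,0],[0,0,-0.1],1],[[0,0,-0.018],[0,0,-0.06],1],[[0,0,-0.018],[0,0,-0.03],1],[[0,0,-0.018],[0,0,0],1],[[0,0,-0.018],[0,0,0],1],[[0,0,-0.017],[0,0,0],1],[[0,0,0],[0,0,0],1],[[0,0,0],[0,0,0],1]]'; python3 p.py .6356 .1067 .072 -18.8
```

```text
clock: 32.53
eef_pos: [0.4558, 0.0953, 0.0707]
tool_rot: [0.814, 0.581, -0.0, -0.0]
ft_force: [0.6, 0.2, -0.6]
grip_width: 0.0489
grasp_force: 62.5
clk 32.5 pos [0.4558 0.0953 0.0707] psi -19.0 tilt [-0.0008 -0.0002] w 0.049 F [ 0.6  0.2 -0.6] g 62
shift [ 0.231  0.554 -0.005] dist 0.180
turn z -0.0005
full rotvec [-0.0001  0.0001 -0.0005] level only [-0.0001  0.0001  0.    ] J6 2.11 world err [0.1798 0.0114 0.0013]
```

```bash
python3 -m inch '[[[0,0,0],[0.02,0.05,0],1],[[0,0,0],[0.03,0.072,0],1],[[0,0,0],[0.03,0.072,0],1],[[0,0,0],[0.03,0.072,0],1],[[0,0,0],[0.03,0.072,0],1],[[0,0,0],[0.03,0.072,0],1],[[0,0,0],[0.03,0.072,0],1],[[0,0,0],[0.021,0.05,0],1],[[0,0,0],[0.01,0.022,0],1],[[0,0,0],[0,0,0],1]]' >/dev/null
python3 -m inch '[[[0,0,0],[0,0,0.04],1],[[0,0,0],[0,0,0.07],1],[[0,0,0],[0,0,0.06],1],[[0,0,0],[0,0,0.03],1],[[0,0,0],[0,0,0.01],1],[[0,0,0],[0,0,0],1],[[0,0,0],[0,0,0],1]]'; python3 p.py .6356 .1067 -.0105 -18.8
```

```text
clock: 33.95
eef_pos: [0.636, 0.1074, 0.0085]
tool_rot: [0.813, 0.582, 0.0, 0.0]
ft_force: [1.3, -0.3, -0.3]
grip_width: 0.0491
grasp_force: 62.5
clk 34.0 pos [0.636  0.1074 0.0085] psi -18.8 tilt [0.0003 0.0001] w 0.049 F [ 1.3 -0.3 -0.3] g 62
shift [-0.003 -0.     0.063] dist 0.019
turn z -0.0001
full rotvec [ 0.     -0.     -0.0001] level only [ 0. -0.  0.] J6 2.07 world err [-0.0004 -0.0007 -0.019 ]
```

```bash
python3 -m inch '[[[0,0,0],[0,0,0.03],1],[[0,0,0],[0,0,0.02],1],[[0,0,0],[0,0,0.012],1],[[0,0,0],[0,0,0.005],1],[[0,0,0],[0,0,0],1],[[0,0,0],[0,0,0],1]]';python3 -m inch '[[[0,0,0],[0,0,0.004],1],[[0,0,0],[0,0,0.003],1],[[0,0,0],[0,0,0],1],[[0,0,0],[0,0,0],1]]'
```

```text
clock: 34.45
eef_pos: [0.6358, 0.1074, -0.0125]
tool_rot: [0.813, 0.582, -0.0, -0.0]
ft_force: [0.4, -1.2, -0.8]
grip_width: 0.0493
grasp_force: 62.5
clock: 34.78
eef_pos: [0.6362, 0.1074, -0.013]
tool_rot: [0.813, 0.582, 0.0, 0.0]
ft_force: [-2.9, -0.6, 5.5]
grip_width: 0.0491
grasp_force: 63.3
```

Resting on the ribs. Release, rise, back off clear, and take a final look.

```bash
python3 -m inch '[[[0,0,0],[0,0,0],-1],[[0,0,0],[0,0,0],-1],[[0,0,0],[0,0,0],-1],[[0,0,0],[0,0,0],-1],[[0,0,0],[0,0,-0.03],-1],[[0,0,0],[0,0,-0.1],-1],[[0,0,0],[0,0,-0.12],-1],[[0,0,0],[0,0,-0.12],-1],[[0,0,0],[0,0,-0.12],-1],[[0,0,0],[0,0,-0.1],-1]]'
python3 -m inch '[[[0,0,0],[-0.04,-0.11,0],-1],[[0,0,0],[-0.04,-0.11,0],-1],[[0,0,0],[-0.04,-0.11,0],-1],[[0,0,0],[-0.04,-0.11,0],-1],[[0,0,0],[-0.04,-0.11,0],-1],[[0,0,0],[-0.04,-0.11,0],-1],[[0,0,0],[-0.04,-0.11,0],-1],[[0,0,0],[0,0,0],-1],[[0,0,0],[0,0,0],-1],[[0,0,0],[0,0,0],-1]]'
python3 - <<'E'
from h import *
c=vision.camera("top")
for n,b,h,z in [("soap",(250,130,305,190),65,.038),("blue",(130,175,190,230),110,.043),("cup",(305,160,335,192),8,.042)]: print(n,comp(c,b,h,z))
cv2.imwrite("pics/t9.png",cv2.resize(c["img"][120:290,110:510],None,fx=2,fy=2,interpolation=cv2.INTER_CUBIC)[:,:,::-1])
E
```

```text
clock: 35.62
eef_pos: [0.6364, 0.1075, 0.1662]
tool_rot: [0.813, 0.582, 0.001, 0.001]
ft_force: [0.8, 0.5, 0.4]
grip_width: 0.0853
grasp_force: 0.0
clock: 36.45
eef_pos: [0.3911, 0.1027, 0.1636]
tool_rot: [0.813, 0.582, 0.001, 0.0]
ft_force: [0.0, 0.7, 0.4]
grip_width: 0.0858
grasp_force: 0.0
soap [ 0.634  0.105 74.051 44.545 71.181]
blue [  0.501   0.399 145.034  75.74   81.112]
cup [ 5.8300e-01 -8.0000e-03  4.6275e+01  4.6143e+01  4.5514e+01]
```

View pics/t9.png

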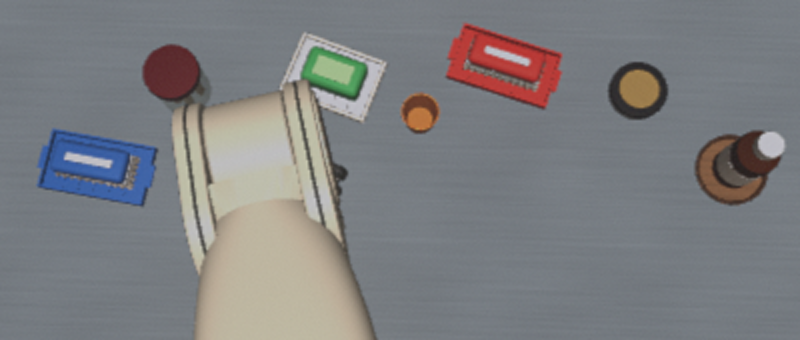

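The picture shows the soap in the dish (335,72), the blue brush in the blue tray (90,160), the red brush in the red tray (505,57) and the bottle upright on the saucer (732,170). The jar and cup have not moved.

```bash
python3 -c "
from workcell import workorder; print(workorder.job_done())"
```

```text
the job is handed in; nothing more can be done
None
```

I handed the job in at about 36 s of the 104 s. The last top view shows the soap in the dish, the bottle upright on the saucer, each brush in its own tray, and the jar and cup not moved; no verdict came back.

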